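# Uncover a saucepan and lay the wooden spoon across it

## Robot

A 7-joint arm with a two-finger parallel gripper is mounted at the origin on a cart in front of the work surface, level with it; the furniture and walls round the work are solid. World frame = base frame: x ahead of the robot, y to its left, z up, the work surface at z = 0. Lengths are in m, angles in rad, forces in N, time in s.
With the tool pointing down it reaches from about 0.4 to 0.85 m from the base axis. Payload 4.5 kg.
Tool frame: the origin (TCP) lies between the finger pads; the fingertips stand r.tip_reach ahead of it and the grasp point (between the pads) lies 3 mm ahead of it (r.tip_reach is the distance from the TCP to the fingertips, in m); z points along the fingers, y is the line along which they close (so a half turn about z gives the same grasp; the last joint's range is limited). The gripper opens to 88 mm and grips with 3 to 60 N. Pads are 18 mm wide; open, the fingers measure 123 mm over their backs; the gripper's body (75 mm by 187 mm) begins 45 mm behind the grasp point.
Start: joints at [1.242, 0.689, -0.195, 1.565, 0.157, 0.902, -0.215], TCP at [0.222, -0.584, 0.235] pointing down, gripper open.
Joint ranges: [-3.01, 3.01], [-0.46, 2.08], [-1.47, 1.51], [0.13, 2.56], [-1, 4.14], [0.04, 2.09], [-2.66, 2.66]. Speed limits (rad/s): [2.57, 2.57, 3.14, 3.14, 3.14, 3.14, 3.14].

## Interface

Orientations are given as a unit quaternion [x, y, z, w].
In Python, from plant import r gives the robot as it stands.
- The arm moves only by the tool step_arm, never from a script. Its argument "motion" is a list of rows, each an object with "dp": the shift along the tool's x, y, z in mm, a list of three; "twist": the turn, a rotation vector about the tool's x, y, z in rad, a list of three; "hand": the opening, from -1 (shut) to 1 (fully open). In form: [{"dp": [dx, dy, dz], "twist": [rx, ry, rz], "hand": hand}, ...]. A call has 1 to 5 rows; each row is the pose to reach, as a shift and turn from the pose commanded when the call began, along the tool's axes at that moment; what a row does not reach only later rows make up. A row lasts 1/8 s, in which the tool goes at most 62.5 mm and 10.7 degrees, less where a joint would pass 70% of its speed; a pose out of reach is approached as far as the arm can. A call with a gripper value outside its range is refused whole. The fingers move at their own pace and stop on an object; "force" is the grip in N (left out, the last holds). Time passes only in rows, so rows that repeat a pose let the fingers close. It gives the time, the measured TCP pose, the force, the opening and the grip force at its end, in the units of the state.
- r.get_state(): the state, without advancing time (a new reading comes with each control period).
- r.snapshot(name): name is "scene" or "top" or "wrist"; returns a dict with "pixels" (420x560x3 uint8, red, green, blue), "depth" (420x560 float32, m along the optical axis (not along the pixel's ray), 0 where there is no reading), "fx", "fy", "cx", "cy" (pixels), "xyz" and "orientation" of the camera in the world; the wrist camera has in their place "mount" (4x4, takes a point from camera to tool coordinates, whose origin is the TCP and whose axes are the flange's). Camera axes: x right, y down, z forward; pixel columns grow to the right and rows downward; lengths in m; the calibration is good to about 2 mm. A picture is of the moment at which its call begins: read the wrist's pose just before it.
- r.finish_job(): hands the job in; it is judged then, once.
Trained networks look in the newest picture that a camera, given by its name, has taken for a name from the list of things; names that differ only in an ending like _2 or _b are one class to them, and where a whole thing is asked for, a point or a joint stands for the part that bears it (a point fixed in the world has none). Each returns a list of dicts, best first, with "score" (0 to 1); they miss things now and then, are a little off and sometimes report something else, mostly with a low value. They report only what shows in the picture. A call takes as long as a camera call.
- r.search_frame(camera, thing): "at" ([x, y, z] in m, in the coordinates of the camera as it stood for that picture, good to about 4 mm: the middle of the surface that is visible of it).
The state is a dict: "clock": time; "q": joint angles; "qd": joint speeds; "joint_torque": joint torques, N m; "tool_pos": TCP position; "eef_rot": TCP orientation; "contact_force": force on the tool from outside, world axes, zero at the start; "moment": the same for the moment, N m; "opening": opening from 0.0 (shut) to 1.0 (fully open); "finger_force": force on a finger pad.
Only numpy, scipy, OpenCV 4.12 (cv2) and the standard library are available. Lean on these libraries where they do the work, as an engineer would, in place of code of your own. Each camera call takes 0.05 s, during which the arm holds its last target. There are 200 camera calls.

## Task

I am about to heat milk in the saucepan on the little hob. Lift the glass lid off by its knob and set it down gently, right way up and flat, in the middle of the chopping board; then lay the wooden spoon across the open pan with its handle resting down in both pouring lips, so that it lies level and the milk cannot boil over. Leave the pan standing upright on its ring, and do not disturb the tumbler or the mug.

Things in the scene. Friction and masses are not known exactly. Their poses are not given: they have to be found in the camera images.
- hob: portable induction hob, fixed, aluminium case with a black glass top, 300 (its x) x 250 (its y) x 45 mm high; origin at the centre of its underside, on the worktop; its controls are along its -x edge
- zone (a point): middle of the ring marked on the hob's glass, on the glass (45 mm above the worktop); the pan stands here
- saucepan: loose steel saucepan, 0.9 kg, 148 mm wide inside, 156 outside, 85 high, on the hob; origin at the centre of its underside. Black handle along its -x, to 231 mm from the axis, 62 to 85 mm up. Two pouring lips face each other in the rim at its +y and -y: V-shaped dips 9 mm deep, 24 wide at the rim, 6 at the bottom, reaching from 74 to 84 mm from the axis
- lip_a (a point): in the pouring lip at the pan's +y: the point through which the centre line of the spoon's handle passes when the handle rests in the lip (79 mm from the pan's axis, 82 mm above the pan's underside, 6 mm above the bottom of the dip)
- lip_b (a point): the same point in the other pouring lip, at the pan's -y
- lid: loose glass lid, steel rim, black knob, 0.32 kg, 156 mm across, lying on the pan's rim; a locating ring 140 mm across and 7 deep hangs inside the pan. Origin at the centre of that ring's underside (on which it stands when set down), z up. The glass domes to 22 mm above the origin; the knob's head is 32 mm across from 38 to 50 mm up, its top at 55
- knob (a point): centre of the knob's head on the lid's axis, 46 mm above the lid's origin: a grasp height at which fingertips reaching 19 mm farther down still clear the glass
- spoon: loose wooden spoon, 60 g, 320 mm long, lying on the worktop. Origin on the centre line of the handle, x along the spoon towards the bowl. The handle is round, 12 mm thick, from x = -130 to x = +120 mm; the bowl is 12 mm thick and 42 mm wide, from x = +124 to x = +190 mm; it balances at about x = +35 mm
- board: brown wooden chopping board, fixed, 220 (its x) x 320 (its y) x 21 mm thick; origin at the centre of its underside, on the worktop
- tumbler: drinking glass standing on the worktop, 80 mm across, 91 mm high; origin at the centre of its underside. Leave alone
- mug: striped mug standing on the worktop, 84 x 117 mm over the handle, 95 mm high; origin under its middle. Leave alone

How it is judged:
By the outcome, as a careful person would: the job done as asked, in the order asked, and still so for the second after the job is handed in, with the robot touching nothing.
It also fails if it takes over 61 s, if anything falls off the work surface, if the arm or the gripper's body presses on something with over 40 N, if the wrist force passes 120 N, or if a joint passes its speed limit or range.

## Working session

There is one attempt and no reset: what is moved stays moved. The work goes in short steps, Python scripts to look and compute and a tool call to move; the robot and the scene stay as the last step left them, time stands still between calls to the robot, and variables do not carry over. Pictures are saved under pics/ and viewed, at most 10 in all, crops included, and the job is handed in when it is done.

Besides the shell and the picture viewer there is one more tool, called as name(argument=value, ...), one argument or row to a line, values as JSON. step_arm: Moves the arm, as the interface text tells. Its arguments: {"type":"object","properties":{"motion":{"type":"array"},"force":{"type":"number"}},"required":["motion"]}

```bash
ls; mkdir -p pics; cat > h.py <<'E'
from plant import r
import numpy as np, cv2
from scipy.spatial.transform import Rotation as R
def pose(s=None):
    s=s or r.get_state(); T=np.eye(4); T[:3,:3]=R.from_quat(s["eef_rot"]).as_matrix(); T[:3,3]=s["tool_pos"]; return T
def snap(n):
    P=pose(); d=r.snapshot(n)
    if n=="wrist": T=P@np.array(d["mount"])
    else:
        T=np.eye(4); T[:3,3]=d["xyz"]; o=np.array(d["orientation"]); T[:3,:3]=R.from_quat(o).as_matrix() if o.size==4 else o.reshape(3,3)
    d["T"]=T; return d
def cloud(d):
    z=d["depth"]; v,u=np.indices(z.shape); p=np.stack([(u-d["cx"])/d["fx"]*z,(v-d["cy"])/d["fy"]*z,z],-1)
    w=p@d["T"][:3,:3].T+d["T"][:3,3]; w[z==0]=np.nan; return w
def find(cam,d,th,k=2):
    for o in r.search_frame(cam,th)[:k]:
        w=d["T"][:3,:3]@np.array(o["at"])+d["T"][:3,3]; a=o["at"]
        print(cam,th,round(o["score"],2),w.round(4),"px",round(a[0]/a[2]*d["fx"]+d["cx"]),round(a[1]/a[2]*d["fy"]+d["cy"]))
def save(d,n): cv2.imwrite("pics/"+n,d["pixels"][:,:,::-1])
E
python3 - <<'E'
from h import *
s=r.get_state(); print(s["clock"],s["tool_pos"],s["eef_rot"],s["opening"],r.tip_reach)
for c in ("scene","top"):
    d=snap(c); save(d,c+"0.png"); print(d["T"].round(3).tolist(),d["fx"])
    for t in "hob zone saucepan lip_a lid knob spoon board tumbler mug".split(): find(c,d,t)
    np.savez("pics/"+c+"0.npz",w=cloud(d),px=d["pixels"])
E
```

```text
pics
0.0 [ 0.22152339 -0.58373048  0.23450173] [ 9.83587196e-01  1.80431057e-01 -2.29392449e-04 -8.98984428e-04] 1.0009661504952765 0.022
[[0.906, -0.286, 0.312, -0.069], [-0.423, -0.628, 0.653, -1.202], [0.009, -0.724, -0.69, 1.411], [0.0, 0.0, 0.0, 1.0]] 532.4149254115695
scene hob 0.83 [ 0.5601 -0.2116  0.0421] px 321 262
scene zone 0.66 [ 0.5674 -0.211   0.0425] px 323 261
scene zone 0.46 [0.6027 0.4374 0.0588] px 257 147
scene saucepan 0.48 [ 0.5023 -0.1913  0.0993] px 304 252
scene lip_a 0.52 [ 0.5055 -0.196   0.0976] px 305 253
scene lip_a 0.52 [ 0.56   -0.2117  0.0455] px 321 261
scene lid 0.91 [ 0.4848 -0.1326  0.143 ] px 291 233
scene lid 0.22 [ 0.5066 -0.1996  0.1035] px 306 252
scene knob 0.92 [ 0.4832 -0.1342  0.1383] px 291 234
scene spoon 0.77 [ 0.5214 -0.3975  0.01  ] px 338 314
scene spoon 0.7 [ 0.483  -0.1292  0.1389] px 291 233
scene board 0.72 [0.4971 0.2135 0.0235] px 254 194
scene board 0.3 [ 0.4827 -0.1355  0.1385] px 291 234
scene tumbler 0.72 [0.4555 0.4219 0.0602] px 225 158
scene mug 0.9 [0.6025 0.4347 0.0618] px 257 147
[[0.403, -0.785, 0.471, -0.23], [-0.915, -0.348, 0.203, -0.295], [0.004, -0.513, -0.858, 1.496], [0.0, 0.0, 0.0, 1.0]] 457.28873575026887
top hob 0.95 [ 0.4148 -0.1038  0.0388] px 295 262
top zone 0.85 [ 0.4196 -0.1071  0.0462] px 297 261
top saucepan 0.71 [ 0.4041 -0.1072  0.1123] px 296 256
top lip_a 0.61 [ 0.4021 -0.108   0.1143] px 296 257
top lid 0.98 [ 0.4694 -0.1332  0.1419] px 311 239
top lid 0.66 [ 0.4069 -0.1108  0.1127] px 297 256
top knob 0.82 [ 0.4711 -0.1264  0.1386] px 309 238
top knob 0.32 [0.6035 0.4506 0.0549] px 182 168
top spoon 0.67 [ 0.6029 -0.385   0.0096] px 387 251
top board 0.83 [0.4561 0.197  0.0184] px 224 225
top board 0.6 [ 0.409  -0.1093  0.1148] px 297 255
top tumbler 0.9 [0.467  0.4416 0.0547] px 166 195
top mug 0.94 [0.6023 0.4464 0.0542] px 183 168
top mug 0.69 [ 0.4702 -0.1295  0.1433] px 310 238
```

View pics/scene0.png

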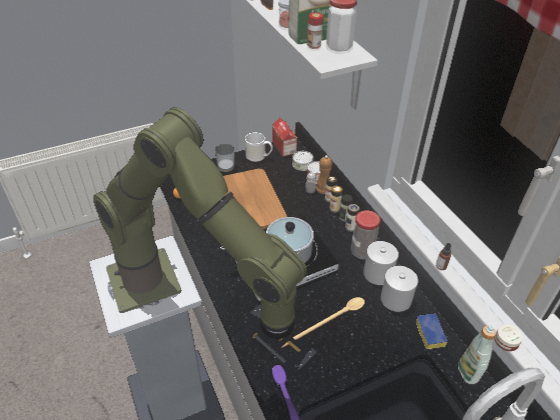

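View pics/top0.png

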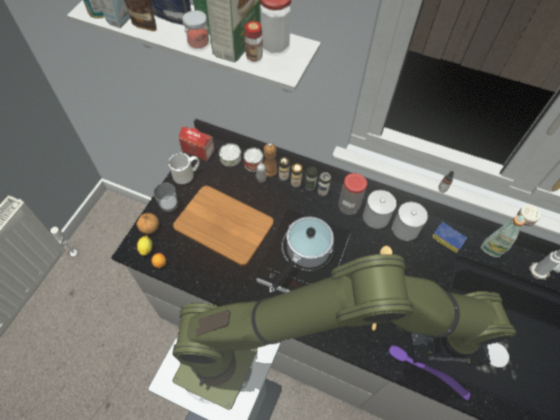

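Scene shows the pan with the knob at about (291,228), the spoon from (285,347) to (356,303), the board at (255,195), and the tumbler and mug at (225,157) and (256,147). In the top view the arm hides the pan handle's side and the spoon. The board there is at (223,225) and the lid knob at (311,232).

```bash
cat >> h.py <<'E'
def go(p,x_deg=None,s=None):
    "dp (mm) and twist from present pose to TCP p, tool down, tool x at x_deg"
    T=pose(s); D=T[:3,:3]
    print("dp",(D.T@(np.array(p)-T[:3,3])*1000).round(1))
    if x_deg is not None:
        a=np.radians(x_deg); G=np.array([[np.cos(a),np.sin(a),0],[np.sin(a),-np.cos(a),0],[0,0,-1]]).T
        print("twist",R.from_matrix(D.T@G).as_rotvec().round(4))
def rect(w,m):
    q=w[m]; c,sz,a=cv2.minAreaRect((q[:,:2]*1000).astype(np.float32)); print("rect",np.round(c,1),np.round(sz,1),round(a,2),"z",np.median(q[:,2]).round(4),len(q))
E
python3 - <<'E'
from h import *
d=snap("wrist"); print(np.array(d["mount"]).round(3).tolist())
for c in("scene","top"):
    f=np.load(f"pics/{c}0.npz"); w=f["w"]; px=f["px"].astype(int)
    z=w[...,2]; brown=(px[...,0]-px[...,2]>40)
    X,Y=w[...,0],w[...,1]
    m=brown&(abs(z-.021)<.008)&(Y>0)&(Y<.42)&(X>.3)&(X<.7)
    m=cv2.morphologyEx(m.astype(np.uint8),cv2.MORPH_OPEN,np.ones((3,3)))>0
    rect(w,m)
    m=brown&(abs(z-.008)<.01)&(Y<-.25)&(Y>-.6)&(X>.3)&(X<.75)
    if m.sum()>10: rect(w,m)
    m=(abs(z-.13)<.006)&(np.hypot(X-.48,Y+.13)<.12)
    q=(w[m][:,:2]*1000).astype(np.float32); print(cv2.minEnclosingCircle(q),cv2.fitEllipse(cv2.convexHull(q)))
    m=(z>.16)&(z<.185)&(np.hypot(X-.48,Y+.13)<.04); print("knob",w[m].mean(0),m.sum())
go([.40,-.13,.40],20.8)
E
```

```text
[[-0.0, -0.96, -0.279, 0.071], [1.0, -0.0, 0.0, 0.0], [-0.0, -0.279, 0.96, -0.149], [0.0, 0.0, 0.0, 1.0]]
rect [488.5 202.1] [326.3 169.2] 83.44 z 0.0203 1885
rect [ 546.1 -431.5] [178.  429.6] 66.41 z 0.0092 445
((483.936767578125, -124.16033935546875), 81.65866088867188) ((481.84332275390625, -123.25826263427734), (155.1680145263672, 161.63446044921875), 151.11749267578125)
knob [ 0.47809259 -0.12891948  0.17414274] 73
rect [463.8 203.8] [323.3 223.2] 83.78 z 0.0195 4093
rect [ 543.7 -431.1] [177.4 438.5] 66.92 z 0.0091 160
((481.94769287109375, -127.02206420898438), 83.44124603271484) ((480.5614013671875, -126.1830825805664), (156.78292846679688, 160.54368591308594), 138.65216064453125)
knob [ 0.47674127 -0.12641418  0.17404243] 75
dp [ 327.8 -361.5 -164.7]
twist [ 0.0001 -0.     -0.0002]
```

step_arm(
  motion=[
    {"dp": [54,-8,-37],"twist": [0,0,0],"hand": 1},
    {"dp": [108,-16,-74],"twist": [0,0,0],"hand": 1},
    {"dp": [162,-24,-111],"twist": [0,0,0],"hand": 1},
    {"dp": [216,-32,-148],"twist": [0,0,0],"hand": 1},
    {"dp": [270,-40,-185],"twist": [0,0,0],"hand": 1},
  ],
)

```text
clock: 1.78
tool_pos: [0.4488, -0.457, 0.4121]
eef_rot: [0.984, 0.18, 0.0, 0.0]
contact_force: [1.0, 0.4, 0.5]
opening: 1.001
finger_force: 0.0
```

step_arm(
  motion=[
    {"dp": [0,0,0],"twist": [0,0,0],"hand": 1},
  ],
)

```text
clock: 1.9
tool_pos: [0.4537, -0.4545, 0.4137]
eef_rot: [0.983, 0.185, 0.004, 0.001]
contact_force: [-1.1, -0.7, -0.3]
opening: 1.001
finger_force: 0.0
```

```bash
python3 - <<'E'
from h import *
print(pose().round(3).tolist())
for c in ("wrist","scene","top"):
    d=snap(c); 
    if c!="scene": save(d,c+"1.png")
    w=cloud(d); np.savez(f"pics/{c}1.npz",w=w,px=d["pixels"])
    find(c,d,"spoon"); find(c,d,"saucepan")
go([.44,-.14,.40],20.8)
E
```

```text
[[0.932, 0.363, 0.008, 0.454], [0.363, -0.932, -0.001, -0.454], [0.007, 0.004, -1.0, 0.414], [0.0, 0.0, 0.0, 1.0]]
wrist spoon 0.57 [ 0.5475 -0.3928  0.0115] px 269 86
wrist saucepan 0.67 [ 0.482  -0.1878  0.0973] px 94 69
scene spoon 0.94 [ 0.5034 -0.3994  0.0103] px 333 316
scene spoon 0.57 [ 0.4732 -0.1336  0.1427] px 288 234
top spoon 0.85 [ 0.5138 -0.397   0.0097] px 383 273
dp [ 106.4 -300.4   10.3]
twist [-0.0007  0.0007 -0.0018]
```

View pics/wrist1.png

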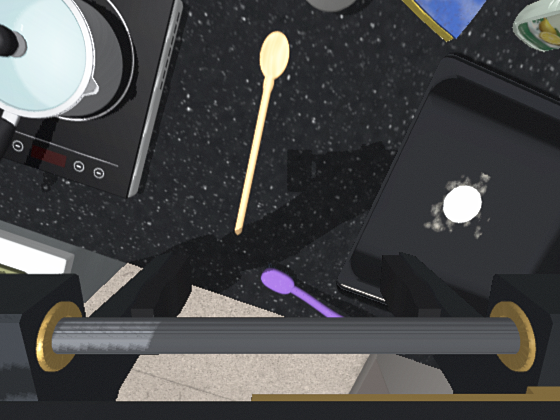

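Wrist view: the spoon runs from its tail at (239,233) to its bowl tip at (275,32). The pan is at upper left with one lip near (92,88), and the handle starts near (8,128). Next I measure the spoon and look over the pan.

```bash
python3 - <<'E'
from h import *
for c in("wrist","scene","top"):
    f=np.load(f"pics/{c}1.npz"); w=f["w"]; px=f["px"].astype(int); X,Y,z=np.moveaxis(w,-1,0)
    m=(px[...,0]-px[...,2]>40)&(abs(z-.008)<.012)&(Y<-.33)&(Y>-.5)&(X>.36)&(X<.75)
    n,l,st,_=cv2.connectedComponentsWithStats(m.astype(np.uint8),connectivity=8); m=l==1+np.argmax(st[1:,4])
    q=w[m]; c0=q[:,:2].mean(0); u=np.linalg.svd(q[:,:2]-c0,full_matrices=False)[2][0]; u*=np.sign(u[0])
    for _ in range(3):
        t=(q[:,:2]-c0)@u; h=q[t<t.min()+.22]; e=h[:,:2].mean(0); u=np.linalg.svd(h[:,:2]-e,full_matrices=False)[2][0]; u*=np.sign(u[0]); c0=e
    t=(q[:,:2]-c0)@u; print(c,len(q),"tail",c0+t.min()*u,"tip",c0+t.max()*u,"len",np.ptp(t),"ang",np.degrees(np.arctan2(u[1],u[0])),"mid h",c0,"z",np.percentile(h[:,2],[10,50,90]).round(4))
E
```

```text
wrist 1718 tail [ 0.35970544 -0.41817497] tip [ 0.62347877 -0.37952455] len 0.266589989926759 ang 8.3361638191109 mid h [ 0.48847237 -0.39930689] z [0.0058 0.0099 0.0121]
scene 417 tail [ 0.35967816 -0.41888105] tip [ 0.62940521 -0.38057919] len 0.27243295032724235 ang 8.082096643268601 mid h [ 0.47353056 -0.40271374] z [0.0044 0.01   0.0142]
top 425 tail [ 0.36038384 -0.41834873] tip [ 0.63216564 -0.3796804 ] len 0.2745188287925777 ang 8.097531996696707 mid h [ 0.47173179 -0.40250647] z [0.0017 0.0091 0.0143]
```

step_arm(
  motion=[
    {"dp": [21,-60,2],"twist": [0,0,0],"hand": 1},
    {"dp": [42,-120,4],"twist": [0,0,0],"hand": 1},
    {"dp": [63,-180,6],"twist": [0,0,0],"hand": 1},
    {"dp": [84,-240,8],"twist": [0,0,0],"hand": 1},
    {"dp": [105,-300,10],"twist": [0,0,0],"hand": 1},
  ],
)

```text
clock: 2.98
tool_pos: [0.439, -0.1442, 0.4009]
eef_rot: [0.984, 0.18, 0.0, 0.0]
contact_force: [0.9, 0.6, -0.4]
opening: 1.001
finger_force: 0.0
```

step_arm(
  motion=[
    {"dp": [0,0,0],"twist": [0,0,0],"hand": 1},
    {"dp": [0,0,0],"twist": [0,0,0],"hand": 1},
  ],
)

```text
clock: 3.22
tool_pos: [0.4393, -0.1469, 0.401]
eef_rot: [0.984, 0.18, 0.0, 0.001]
contact_force: [-0.6, -0.1, 0.1]
opening: 1.004
finger_force: 0.0
```

```bash
python3 - <<'E'
from h import *
print(pose()[:3,3])
d=snap("wrist"); save(d,"wrist2.png"); w=cloud(d); np.savez("pics/wrist2.npz",w=w,px=d["pixels"])
for t in "saucepan lip_a lid knob board zone".split(): find("wrist",d,t)
X,Y,z=np.moveaxis(w,-1,0)
m=(z>.16)&(z<.185)&(np.hypot(X-.48,Y+.13)<.04); print("knob",w[m].mean(0),w[m].max(0),w[m].min(0))
m=(abs(z-.13)<.006)&(np.hypot(X-.48,Y+.13)<.095); print(cv2.minEnclosingCircle((w[m][:,:2]*1000).astype(np.float32)))
d=snap("top"); save(d,"top2.png"); np.savez("pics/top2.npz",w=cloud(d),px=d["pixels"])
E
```

```text
[ 0.43933658 -0.1468865   0.40095227]
wrist saucepan 0.8 [ 0.3427 -0.0951  0.1155] px 223 223
wrist lip_a 0.74 [ 0.3415 -0.0942  0.1207] px 221 225
wrist lip_a 0.34 [ 0.5555 -0.3895  0.0092] px 459 143
wrist lid 0.55 [0.4623 0.1545 0.0189] px 93 69
wrist knob 0.92 [ 0.4837 -0.1234  0.1323] px 280 129
wrist board 0.79 [0.462  0.154  0.0211] px 93 69
wrist zone 0.71 [ 0.4743 -0.1124  0.0438] px 271 130
knob [ 0.48063809 -0.12406544  0.17621925] [ 0.49597761 -0.10866531  0.18003829] [ 0.46434211 -0.13956192  0.16451074]
((479.8379211425781, -124.90924835205078), 82.00691986083984)
```

View pics/wrist2.png

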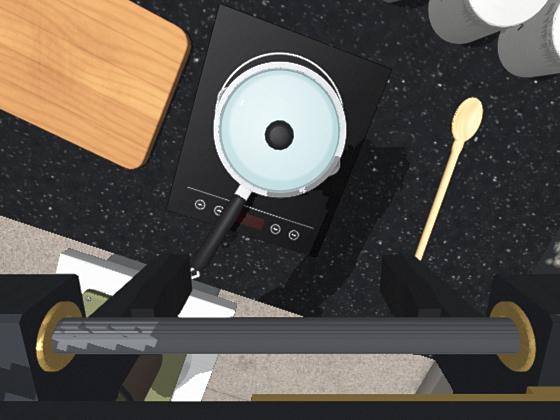

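Wrist view: knob at (279,134), pan handle from (245,190) to (195,275), spoon at right, board at upper left. I compute the pan yaw and the unclipped spoon, and the move to the knob.

```bash
python3 - <<'E'
from h import *
C=np.array([.4803,-.1247])
f=np.load("pics/wrist2.npz"); w=f["w"]; px=f["px"].astype(int); X,Y,z=np.moveaxis(w,-1,0)
g=px.max(-1); rr=np.hypot(X-C[0],Y-C[1])
m=(g<90)&(z>.095)&(z<.14)&(rr>.095)&(rr<.24)&(X<.45)&(abs(Y+.08)<.1); q=w[m]; print(len(q),q.mean(0),q.min(0),q.max(0))
u=np.linalg.svd(q[:,:2]-q[:,:2].mean(0),full_matrices=False)[2][0]; u*=-np.sign(u[0]); v=q[:,:2].mean(0)-C
print("handle svd",np.degrees(np.arctan2(u[1],u[0])),"from centre",np.degrees(np.arctan2(v[1],v[0])))
m=(rr>.0785)&(rr<.09)&(z>.1)&(z<.14); a=np.degrees(np.arctan2(Y-C[1],X-C[0]))[m]; print("rim excess",np.histogram(a,36,(-180,180))[0])
m=(z>.043-.008)&(z<.053)&(abs(X-.48)<.2)&(abs(Y+.12)<.2); m&=g<70; rect(w,m)
for c in("wrist1","scene1","top1","top2"):
    f=np.load(f"pics/{c}.npz"); w=f["w"]; px=f["px"].astype(int); X,Y,z=np.moveaxis(w,-1,0)
    m=(px[...,0]-px[...,2]>30)&(abs(z-.008)<.015)&(Y<-.3)&(Y>-.5)&(X>.3)&(X<.75)
    n,l,st,_=cv2.connectedComponentsWithStats(m.astype(np.uint8),connectivity=8); m=l==1+np.argmax(st[1:,4]); q=w[m]
    h=q[(q[:,0]<.55)]; k=np.polyfit(h[:,0],h[:,1],1); print(c,len(q),"ang",np.degrees(np.arctan(k[0])),"x",q[:,0].min(),q[:,0].max(),"y@.45,.5",np.polyval(k,[.45,.5]))
go([.4805,-.1245,.24],20.8)
f=np.load("pics/top2.npz");w=f["w"];px=f["px"].astype(int);X,Y,z=np.moveaxis(w,-1,0)
m=(px[...,0]-px[...,2]>40)&(abs(z-.021)<.008)&(Y>0)&(Y<.42)&(X>.3)&(X<.7);m=cv2.morphologyEx(m.astype(np.uint8),cv2.MORPH_OPEN,np.ones((3,3)))>0; rect(w,m)
E
```

```text
1328 [ 0.32996462 -0.09332158  0.12016472] [ 0.25834477 -0.11278999  0.10707117] [ 0.38559762 -0.07298832  0.12909105]
handle svd 168.28426158841572 from centre 168.21032621164912
rim excess [ 1  1  1  0  0  0  0 36 20  0  0  0  0  0  1  0  1  0  0  0  2  2  1  1
  5 38 20  4  7  4  3  4  3  0 40 24]
rect [ 458.1 -120.3] [296.  246.5] 1.59 z 0.045 19359
wrist1 2380 ang 8.130129433399265 x 0.3021883750916229 0.6244544188081292 y@.45,.5 [-0.40489595 -0.39775306]
scene1 501 ang 8.163596670746898 x 0.3102676740335082 0.6327382905395931 y@.45,.5 [-0.4059379  -0.39876521]
top1 532 ang 8.328360871159786 x 0.3076791228398641 0.6317245651985475 y@.45,.5 [-0.40549189 -0.3981724 ]
top2 535 ang 8.318507985609081 x 0.3080829352281609 0.6344519691196668 y@.45,.5 [-0.40559004 -0.39827934]
dp [ 46.2  -6.  160.7]
twist [-0.0001  0.0002 -0.0015]
rect [457.9 203.6] [331.3 208.3] 88.89 z 0.0196 1243
```

step_arm(
  motion=[
    {"dp": [16,-2,54],"twist": [0,0,0],"hand": 1},
    {"dp": [31,-4,107],"twist": [0,0,0],"hand": 1},
    {"dp": [46,-6,160],"twist": [0,0,0],"hand": 1},
    {"dp": [46,-6,165],"twist": [0,0,0],"hand": 1},
  ],
)

```text
clock: 4.12
tool_pos: [0.4788, -0.123, 0.2331]
eef_rot: [0.983, 0.181, -0.003, -0.001]
contact_force: [-0.1, -0.1, 1.0]
opening: 1.004
finger_force: 0.0
```

```bash
python3 - <<'E'
from h import *
print(r.get_state()["q"]); go([.4805,-.1245,.172],20.8)
d=snap("scene"); find("scene",d,"knob")
E
```

```text
[ 0.31813402  0.5315991  -0.24647412  1.94609868  0.19322992  0.69321557
 -1.25198947]
dp [ 1.4  2.2 61.1]
twist [-0.0039  0.0056  0.0014]
scene knob 0.86 [ 0.4732 -0.1368  0.1386] px 289 235
```

step_arm(
  motion=[
    {"dp": [1,0,30],"twist": [0,0,0],"hand": 1},
    {"dp": [1,0,50],"twist": [0,0,0],"hand": 1},
    {"dp": [1,0,63],"twist": [0,0,0],"hand": 1},
    {"dp": [1,0,63],"twist": [0,0,0],"hand": 1},
  ],
)

```text
clock: 4.72
tool_pos: [0.4815, -0.124, 0.1736]
eef_rot: [0.984, 0.18, 0.0, 0.0]
contact_force: [1.0, -0.0, -0.8]
opening: 1.001
finger_force: 0.0
```

step_arm(
  motion=[
    {"dp": [0,0,0],"twist": [0,0,0],"hand": -0.1},
    {"dp": [0,0,0],"twist": [0,0,0],"hand": -0.2},
    {"dp": [0,0,0],"twist": [0,0,0],"hand": -0.5},
    {"dp": [0,0,0],"twist": [0,0,0],"hand": -0.5},
    {"dp": [0,0,0],"twist": [0,0,0],"hand": -0.5},
  ],
  force=25,
)

```text
clock: 5.35
tool_pos: [0.4813, -0.1235, 0.1729]
eef_rot: [0.984, 0.18, 0.0, 0.0]
contact_force: [-0.5, -0.1, -0.3]
opening: 0.453
finger_force: 0.0
```

step_arm(
  motion=[
    {"dp": [0,0,0],"twist": [0,0,0],"hand": -0.7},
    {"dp": [0,0,0],"twist": [0,0,0],"hand": -0.7},
    {"dp": [0,0,0],"twist": [0,0,0],"hand": -0.7},
  ],
  force=25,
)

```text
clock: 5.72
tool_pos: [0.4818, -0.1235, 0.1743]
eef_rot: [0.984, 0.18, 0.001, 0.0]
contact_force: [-2.6, 1.5, 14.5]
opening: 0.152
finger_force: 7.9
```

```bash
python3 - <<'E'
from h import *
s=r.get_state(); print(s["opening"],s["finger_force"],s["contact_force"],s["moment"])
a=snap("wrist")["pixels"]; d=snap("scene"); b=cv2.resize(d["pixels"][180:300,220:360],(560,480),interpolation=cv2.INTER_CUBIC)[:420]
t=snap("top"); c=t["pixels"]
cv2.imwrite("pics/k.png",cv2.resize(np.hstack([a,b]),(800,300),interpolation=cv2.INTER_AREA)[:,:,::-1])
w=cloud(t);X,Y,z=np.moveaxis(w,-1,0); m=(abs(z-.13)<.008)&(np.hypot(X-.48,Y+.125)<.1); print(cv2.minEnclosingCircle((w[m][:,:2]*1000).astype(np.float32)))
E
```

```text
0.15193858818439637 7.902620634195046 [-2.62997711  1.54466258 14.54049275] [ 0.09114361  0.58446024 -0.01849455]
((481.4168395996094, -127.17588806152344), 82.88671112060547)
```

View pics/k.png

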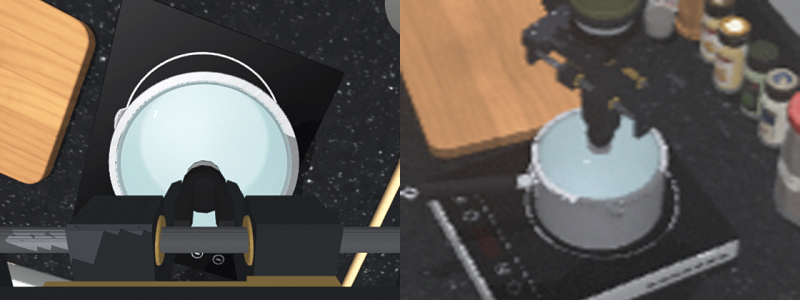

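Wrist half: the fingers are almost shut at (205,190), with the lid still seated and something dark just beyond the tips at (203,165). The 13 mm opening doesn't match the 32 mm head. I look closer.

```bash
python3 - <<'E'
from h import *
d=snap("wrist"); a=cv2.resize(d["pixels"][190:360,180:400],(800,618),interpolation=cv2.INTER_CUBIC)[:600]
cv2.imwrite("pics/k2.png",a[:,:,::-1])
w=cloud(d); T=np.linalg.inv(pose())
for v in range(210,330,8): print(v,[tuple((np.r_[w[v,u],1]@T.T)[:3].__mul__(1000).round(0)) for u in (270,284,298)])
E
```

```text
210 [(np.float64(19.0), np.float64(-8.0), np.float64(31.0)), (np.float64(20.0), np.float64(-1.0), np.float64(30.0)), (np.float64(19.0), np.float64(7.0), np.float64(31.0))]
218 [(np.float64(15.0), np.float64(-8.0), np.float64(30.0)), (np.float64(15.0), np.float64(-1.0), np.float64(30.0)), (np.float64(15.0), np.float64(7.0), np.float64(30.0))]
226 [(np.float64(11.0), np.float64(-8.0), np.float64(29.0)), (np.float64(12.0), np.float64(-1.0), np.float64(26.0)), (np.float64(10.0), np.float64(7.0), np.float64(31.0))]
234 [(np.float64(7.0), np.float64(-8.0), np.float64(26.0)), (np.float64(14.0), np.float64(-1.0), np.float64(8.0)), (np.float64(12.0), np.float64(6.0), np.float64(12.0))]
242 [(np.float64(12.0), np.float64(-7.0), np.float64(3.0)), (np.float64(12.0), np.float64(-1.0), np.float64(2.0)), (np.float64(12.0), np.float64(6.0), np.float64(1.0))]
250 [(np.float64(9.0), np.float64(-7.0), np.float64(-0.0)), (np.float64(10.0), np.float64(-1.0), np.float64(-3.0)), (np.float64(9.0), np.float64(6.0), np.float64(-1.0))]
258 [(np.float64(8.0), np.float64(-7.0), np.float64(-8.0)), (np.float64(6.0
[... 783 characters left out ...]

298 [(np.float64(-6.0), np.float64(-7.0), np.float64(-18.0)), (np.float64(-35.0), np.float64(-1.0), np.float64(31.0)), (np.float64(-35.0), np.float64(7.0), np.float64(32.0))]
306 [(np.float64(-9.0), np.float64(-7.0), np.float64(-18.0)), (np.float64(-40.0), np.float64(-1.0), np.float64(31.0)), (np.float64(-41.0), np.float64(8.0), np.float64(32.0))]
314 [(np.float64(-46.0), np.float64(-9.0), np.float64(32.0)), (np.float64(-46.0), np.float64(-1.0), np.float64(32.0)), (np.float64(-46.0), np.float64(8.0), np.float64(33.0))]
322 [(np.float64(26.0), np.float64(-3.0), np.float64(-83.0)), (np.float64(26.0), np.float64(-0.0), np.float64(-82.0)), (np.float64(26.0), np.float64(3.0), np.float64(-82.0))]
```

View pics/k2.png

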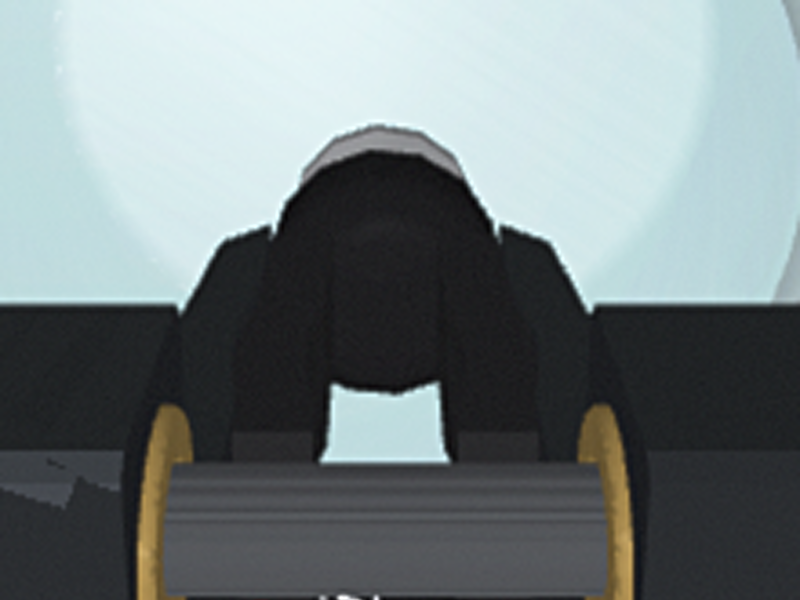

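The crop shows the knob head centred between the fingers (crop x 275–495), with the finger inner faces at crop x 330 and 440 overlapping it from above. I check the finger depth profile.

```bash
python3 - <<'E'
from h import *
d=snap("wrist"); w=cloud(d); T=np.linalg.inv(pose()); t=(w@T[:3,:3].T+T[:3,3])*1000
for v in (252,262,272,285,300): print(v,[(u,*t[v,u].round(0).astype(int).tolist()) for u in range(228,346,6)])
for c in("scene","top"):
    d=snap(c); w=cloud(d); t=(w@T[:3,:3].T+T[:3,3])*1000; g=d["pixels"].max(-1)
    m=(abs(t[...,0])<25)&(abs(t[...,1])<50)&(t[...,2]<29)&(t[...,2]>-60)&(g<95); q=t[m]
    print(c); 
    for lo in range(-50,30,8):
        k=q[(q[:,2]>=lo)&(q[:,2]<lo+8)]
        if len(k): print(lo,len(k),k.min(0).round(),k.max(0).round())
E
```

```text
252 [(228, -6, -32, 32), (234, -5, -29, 31), (240, -5, -25, 31), (246, -5, -22, 31), (252, 9, -15, -3), (258, 7, -13, 1), (264, 8, -10, 0), (270, 9, -7, -2), (276, 8, -4, -2), (282, 9, -1, -3), (288, 8, 1, -2), (294, 9, 4, -2), (300, 8, 7, -1), (306, 8, 10, 0), (312, 7, 13, 2), (318, 9, 15, -4), (324, -5, 22, 29), (330, -5, 25, 30), (336, -5, 28, 30), (342, -6, 32, 32)]
262 [(228, -11, -32, 31), (234, -12, -29, 31), (240, 9, -19, -15), (246, 10, -17, -15), (252, 10, -14, -15), (258, 8, -12, -11), (264, 7, -9, -11), (270, 8, -7, -12), (276, 4, -4, -3), (282, 4, -1, -3), (288, 4, 1, -3), (294, 4, 4, -4), (300, 4, 7, -4), (306, 8, 9, -12), (312, 8, 12, -12), (318, 7, 14, -9), (324, 10, 16, -16), (330, 10, 19, -16), (336, -11, 29, 31), (342, -11, 32, 31)]
272 [(228, -18, -33, 31), (234, 9, -20, -24), (240, 10, -18, -25), (246, 9, -16, -24), (252, 7, -14, -20), (258, 8, -11, -22), (264, 8, -9, -21), (270, 4, -7, -14), (276, -1, -4, -4), (282, -1, -2, -4), (288, 0, 1, -5), (294, -1, 4, -4), (300, -1, 7, -4), (306, 8, 8, -21), (312, 8, 11, -21), (318, 8, 13, -22), (324, 9, 15, -24), (330, 1
[... 885 characters left out ...]
42 15 [-12. -18. -41.] [  2.  25. -34.]
-34 17 [-15. -16. -34.] [  7.  23. -26.]
-26 28 [-13. -15. -26.] [  7.  23. -18.]
-18 14 [-13. -16. -18.] [  6.  23. -10.]
-10 22 [-19. -15. -10.] [ 7. 17. -2.]
-2 17 [-18.  -8.  -2.] [ 7. 16.  6.]
6 12 [-16.  -2.   6.] [ 3. 16. 13.]
14 6 [-12.   3.  14.] [12.  9. 22.]
22 2 [-2.  4. 24.] [-1.  8. 27.]
top
-50 10 [-13.  -7. -49.] [  7.  15. -42.]
-42 3 [-12.  -7. -41.] [ -9.   9. -39.]
-34 9 [-13. -16. -33.] [ -7.  16. -27.]
-26 9 [-13. -19. -25.] [ -8.  14. -23.]
-18 11 [-12. -15. -18.] [  4.  21. -10.]
-10 19 [-18. -15.  -9.] [ 7. 15. -2.]
-2 24 [-19. -11.  -2.] [13. 13.  4.]
6 5 [-17. -10.   6.] [-10.   6.   8.]
14 1 [-13.  -3.  15.] [-13.  -3.  15.]
```

```bash
python3 - <<'E'
from h import *
f=np.load("pics/wrist2.npz"); w=f["w"]
T=np.eye(4);T[:3,:3]=R.from_quat([.98362,.18024,0,0]).as_matrix();T[:3,3]=[.4393,-.1469,.401];T=np.linalg.inv(T)
t=(w@T[:3,:3].T+T[:3,3])*1000
m=(t[...,2]<60)&(t[...,2]>-70)&(abs(t[...,0])<40); q=t[m]
for lo in range(-60,40,6):
    k=q[(q[:,2]>=lo)&(q[:,2]<lo+6)]
    if len(k): print(lo,len(k),k.min(0).round(),k.max(0).round(), "inner |y|",abs(k[:,1]).min().round())
s=r.get_state(); print(s["opening"],s["finger_force"],s["contact_force"])
E
```

```text
-60 640 [-13. -62. -60.] [ 10.  61. -54.] inner |y| 51.0
-54 1221 [-12. -62. -54.] [ 10.  62. -48.] inner |y| 43.0
-48 1278 [-12. -61. -48.] [ 10.  61. -42.] inner |y| 44.0
-42 951 [ -2. -61. -42.] [ 10.  60. -36.] inner |y| 44.0
-36 1011 [ -7. -60. -36.] [ 10.  60. -30.] inner |y| 45.0
-30 1141 [-10. -59. -30.] [ 10.  59. -24.] inner |y| 43.0
-24 974 [-10. -59. -24.] [ 10.  59. -18.] inner |y| 44.0
-18 751 [-10. -58. -18.] [ 10.  58. -12.] inner |y| 43.0
-12 667 [-10. -57. -12.] [10. 58. -6.] inner |y| 43.0
-6 239 [-10. -54.  -6.] [10. 55. -3.] inner |y| 44.0
0.1528268104143961 7.9950114303210285 [-2.60961846  1.08680466 13.9623848 ]
```

The wrist depth shows the real fingertips end about 3 mm behind the reported TCP, not 22 mm ahead. So the fingers shut on top of the knob. I'll open, check the lid, then go 25 mm lower.

step_arm(
  motion=[
    {"dp": [0,0,0],"twist": [0,0,0],"hand": 0.6},
    {"dp": [0,0,0],"twist": [0,0,0],"hand": 0.6},
    {"dp": [0,0,0],"twist": [0,0,0],"hand": 0.6},
    {"dp": [0,0,0],"twist": [0,0,0],"hand": 0.6},
    {"dp": [0,0,0],"twist": [0,0,0],"hand": 0.6},
  ],
)

```text
clock: 6.7
tool_pos: [0.4811, -0.1234, 0.1726]
eef_rot: [0.984, 0.181, -0.0, -0.0]
contact_force: [0.2, 0.5, -0.1]
opening: 0.697
finger_force: 0.0
```

```bash
python3 - <<'E'
from h import *
s=r.get_state(); print(s["tool_pos"],s["opening"],s["contact_force"])
T=np.linalg.inv(pose())
for c in("wrist","scene","top"):
    d=snap(c); w=cloud(d); t=(w@T[:3,:3].T+T[:3,3])*1000
    m=(abs(t[...,0])<20)&(abs(t[...,1])<18)&(t[...,2]>-12)&(t[...,2]<6); print(c,"knob",w[m].mean(0),np.percentile(w[m][:,2],95),m.sum())
    m=(abs(t[...,0])<16)&(abs(t[...,1])>22)&(abs(t[...,1])<60)&(t[...,2]>-60)&(t[...,2]<26); print(" finger tip tool z",np.percentile(t[m][:,2],[90,97,99,100]).round(1),"y",abs(t[m][:,1]).min(), m.sum())
E
```

```text
[ 0.48107893 -0.12339499  0.17261938] 0.6974022927320758 [ 0.2243427   0.45469591 -0.1003839 ]
wrist knob [ 0.48301615 -0.12292906  0.17591244] 0.1786175118110464 3371
 finger tip tool z [-12.4  -6.5  -4.5  -2. ] y 30.08859662329494 7776
scene knob [ 0.47875477 -0.12723906  0.17507128] 0.1801046955304825 59
 finger tip tool z [-3.7 25.  25.6 25.7] y 23.19830628612285 137
top knob [ 0.47745788 -0.12658532  0.17499217] 0.17990544212272921 69
 finger tip tool z [23.7 25.2 25.4 25.7] y 22.097776116903333 69
```

step_arm(
  motion=[
    {"dp": [0,0,10],"twist": [0,0,0],"hand": 0.5},
    {"dp": [0,0,18],"twist": [0,0,0],"hand": 0.4},
    {"dp": [0,0,25],"twist": [0,0,0],"hand": 0.3},
    {"dp": [0,0,25],"twist": [0,0,0],"hand": 0},
    {"dp": [0,0,25],"twist": [0,0,0],"hand": -0.6},
  ],
)

```text
clock: 7.48
tool_pos: [0.4813, -0.1236, 0.1478]
eef_rot: [0.984, 0.18, 0.0, 0.0]
contact_force: [0.0, 0.2, -0.3]
opening: 0.445
finger_force: 0.0
```

step_arm(
  motion=[
    {"dp": [0,0,0],"twist": [0,0,0],"hand": -0.6},
    {"dp": [0,0,0],"twist": [0,0,0],"hand": -0.6},
    {"dp": [0,0,0],"twist": [0,0,0],"hand": -0.6},
    {"dp": [0,0,0],"twist": [0,0,0],"hand": -0.6},
  ],
  force=25,
)

```text
clock: 7.98
tool_pos: [0.4814, -0.1236, 0.148]
eef_rot: [0.984, 0.18, 0.0, 0.0]
contact_force: [-0.5, 0.5, 1.1]
opening: 0.345
finger_force: 24.9
```

step_arm(
  motion=[
    {"dp": [0,0,-8],"twist": [0,0,0],"hand": -0.6},
    {"dp": [0,0,-20],"twist": [0,0,0],"hand": -0.6},
    {"dp": [0,0,-40],"twist": [0,0,0],"hand": -0.6},
    {"dp": [0,0,-60],"twist": [0,0,0],"hand": -0.6},
    {"dp": [0,0,-60],"twist": [0,0,0],"hand": -0.6},
  ],
)

```text
clock: 8.6
tool_pos: [0.4823, -0.1238, 0.2094]
eef_rot: [0.984, 0.18, 0.002, 0.001]
contact_force: [-0.9, -0.4, -2.9]
opening: 0.343
finger_force: 25.0
```

```bash
python3 - <<'E'
from h import *
d=snap("wrist"); w=cloud(d); px=d["pixels"].astype(int); X,Y,z=np.moveaxis(w,-1,0)
T=np.linalg.inv(pose());t=(w@T[:3,:3].T+T[:3,3])*1000; m=(t[...,2]>0)&(t[...,2]<35)&(np.hypot(t[...,0],t[...,1])<90); q=t[m]; A=np.c_[q[:,:2],np.ones(len(q))]
print("lid n",m.sum(),q.max(0),q.min(0))
d=snap("top"); w=cloud(d); px=d["pixels"].astype(int); X,Y,z=np.moveaxis(w,-1,0); save(d,"lift.png")
m=(px[...,0]-px[...,2]>40)&(abs(z-.021)<.008)&(Y>0)&(Y<.42)&(X>.3)&(X<.7);m=cv2.morphologyEx(m.astype(np.uint8),cv2.MORPH_OPEN,np.ones((3,3)))>0; rect(w,m)
find("top",d,"lid"); find("top",d,"saucepan")
s=r.get_state(); print(s["contact_force"],s["opening"],s["q"]); go([.463,.204,.208],20.8)
E
```

```text
lid n 44684 [77.67013275 78.70775517 17.11882875] [-7.86627749e+01 -7.78245135e+01  1.52983063e-02]
rect [469.3 254. ] [220.8 225.6] 84.83 z 0.0194 2548
top lid 0.61 [ 0.4541 -0.1383  0.2042] px 312 234
top saucepan 0.73 [ 0.4206 -0.1166  0.0934] px 300 256
top saucepan 0.57 [ 0.3899 -0.1543  0.042 ] px 306 274
[-0.46915655 -0.06534165 -3.1566751 ] 0.347068879839126 [ 0.30729308  0.57101712 -0.23261322  1.97551703  0.21615992  0.6200608
 -1.27443396]
dp [  99.8 -312.4   -0.7]
twist [-0.0007  0.0014 -0.0002]
```

step_arm(
  motion=[
    {"dp": [13,-40,0],"twist": [0,0,0],"hand": -0.6},
    {"dp": [30,-92,0],"twist": [0,0,0],"hand": -0.6},
    {"dp": [47,-146,0],"twist": [0,0,0],"hand": -0.6},
    {"dp": [64,-200,0],"twist": [0,0,0],"hand": -0.6},
    {"dp": [80,-250,0],"twist": [0,0,0],"hand": -0.6},
  ],
)

```text
clock: 9.43
tool_pos: [0.4666, 0.1405, 0.2071]
eef_rot: [0.984, 0.181, -0.001, 0.0]
contact_force: [2.1, -0.0, -2.9]
opening: 0.345
finger_force: 25.0
```

step_arm(
  motion=[
    {"dp": [14,-42,0],"twist": [0,0,0],"hand": -0.6},
    {"dp": [20,-62,0],"twist": [0,0,0],"hand": -0.6},
    {"dp": [20,-62,0],"twist": [0,0,0],"hand": -0.6},
  ],
)

```text
clock: 9.8
tool_pos: [0.4632, 0.2055, 0.2071]
eef_rot: [0.983, 0.182, -0.001, -0.0]
contact_force: [0.2, -0.6, -2.6]
opening: 0.345
finger_force: 25.0
```

```bash
python3 - <<'E'
from h import *
print(pose()[:3,3])
for c in ("wrist","top","scene"):
    d=snap(c); w=cloud(d); px=d["pixels"].astype(int); X,Y,z=np.moveaxis(w,-1,0)
    if c=="wrist": save(d,"board.png")
    m=(px[...,0]-px[...,2]>40)&(abs(z-.021)<.006)&(Y>0)&(Y<.42)&(X>.3)&(X<.65);m=cv2.morphologyEx(m.astype(np.uint8),cv2.MORPH_OPEN,np.ones((3,3)))>0; rect(w,m)
go([.463,.204,.048],20.8)
E
```

```text
[0.46321392 0.20551899 0.20708953]
rect [509.9 254.1] [203.4 424.5] 21.32 z 0.0205 24478
rect [462.5 202.8] [318.  219.9] 83.92 z 0.0198 1434
rect [462.3 203.1] [322.1 217.8] 83.07 z 0.0206 2149
dp [  0.3  -2.8 159.3]
twist [ 0.0016  0.0018 -0.0023]
```

View pics/board.png

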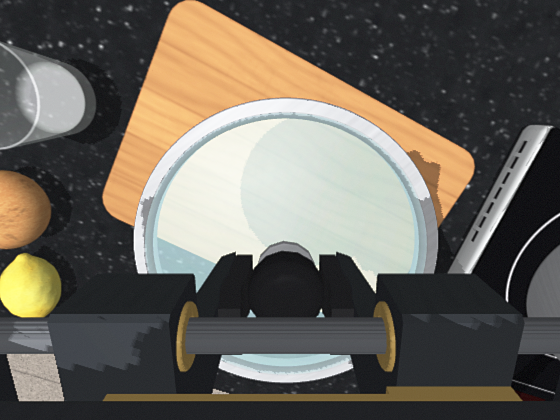

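Wrist view: lid held level over the board with the knob at (285,285), and the tumbler well clear at left (55,95). I lower it gently.

step_arm(
  motion=[
    {"dp": [-1,2,35],"twist": [0,0,0],"hand": -0.6},
    {"dp": [-1,2,75],"twist": [0,0,0],"hand": -0.6},
    {"dp": [-1,2,115],"twist": [0,0,0],"hand": -0.6},
    {"dp": [-1,2,145],"twist": [0,0,0],"hand": -0.6},
    {"dp": [-1,2,152],"twist": [0,0,0],"hand": -0.6},
  ],
)

```text
clock: 10.58
tool_pos: [0.4632, 0.1993, 0.0543]
eef_rot: [0.984, 0.179, -0.002, 0.001]
contact_force: [-0.4, 0.4, -2.3]
opening: 0.347
finger_force: 25.0
```

step_arm(
  motion=[
    {"dp": [0,0,2],"twist": [0,0,0],"hand": -0.6},
    {"dp": [0,0,4],"twist": [0,0,0],"hand": -0.6},
    {"dp": [0,0,6],"twist": [0,0,0],"hand": -0.6},
    {"dp": [0,0,6],"twist": [0,0,0],"hand": -0.6},
  ],
)

```text
clock: 11.08
tool_pos: [0.464, 0.2015, 0.0502]
eef_rot: [0.984, 0.18, 0.0, -0.0]
contact_force: [-0.0, -0.8, -3.2]
opening: 0.344
finger_force: 25.0
```

step_arm(
  motion=[
    {"dp": [0,1,1],"twist": [0,0,0],"hand": -0.6},
    {"dp": [-1,-1,2],"twist": [0,0,0],"hand": -0.6},
    {"dp": [-1,-1,3],"twist": [0,0,0],"hand": -0.6},
  ],
)

```text
clock: 11.45
tool_pos: [0.4623, 0.2022, 0.0467]
eef_rot: [0.984, 0.181, -0.0, -0.0]
contact_force: [-0.1, -0.0, -1.8]
opening: 0.345
finger_force: 25.0
```

step_arm(
  motion=[
    {"dp": [0,0,1],"twist": [0,0,0],"hand": -0.6},
    {"dp": [0,0,1],"twist": [0,0,0],"hand": -0.6},
  ],
)

```text
clock: 11.7
tool_pos: [0.4624, 0.2021, 0.046]
eef_rot: [0.984, 0.181, 0.0, -0.0]
contact_force: [-0.1, 0.5, 1.1]
opening: 0.346
finger_force: 24.9
```

Seated (the weight has come off). Release and rise.

step_arm(
  motion=[
    {"dp": [0,0,0],"twist": [0,0,0],"hand": 0.4},
    {"dp": [0,0,0],"twist": [0,0,0],"hand": 0.4},
    {"dp": [0,0,0],"twist": [0,0,0],"hand": 0.4},
    {"dp": [0,0,0],"twist": [0,0,0],"hand": 0.4},
  ],
)

```text
clock: 12.2
tool_pos: [0.4626, 0.202, 0.0458]
eef_rot: [0.984, 0.18, 0.0, 0.0]
contact_force: [-0.3, -0.1, -0.4]
opening: 0.697
finger_force: 0.0
```

step_arm(
  motion=[
    {"dp": [0,0,-25],"twist": [0,0,0],"hand": 0.4},
    {"dp": [0,0,-80],"twist": [0,0,0],"hand": 0.4},
    {"dp": [0,0,-140],"twist": [0,0,0],"hand": 0.4},
    {"dp": [0,0,-200],"twist": [0,0,0],"hand": 0.4},
    {"dp": [0,0,-230],"twist": [0,0,0],"hand": 0.4},
  ],
)

```text
clock: 12.82
tool_pos: [0.4634, 0.2024, 0.2791]
eef_rot: [0.984, 0.18, 0.002, -0.001]
contact_force: [1.5, 0.8, -0.6]
opening: 0.697
finger_force: 0.0
```

```bash
python3 - <<'E'
from h import *
print(pose()[:3,3])
for c in ("wrist","top","scene"):
    d=snap(c); w=cloud(d); X,Y,z=np.moveaxis(w,-1,0)
    m=(z>.055)&(z<.085)&(np.hypot(X-.463,Y-.203)<.05); print(c,"knob",w[m].mean(0),np.percentile(w[m][:,2],95))
    m=(z>.026)&(z<.036)&(np.hypot(X-.463,Y-.203)<.1); q=w[m]; print(cv2.minEnclosingCircle((q[:,:2]*1000).astype(np.float32)))
    if c=="wrist": ww=w
go([.465,-.4035,.30],8.2); print(r.get_state()["q"])
E
```

```text
[0.46337216 0.20239508 0.27911291]
wrist knob [0.46259777 0.20192139 0.07385886] 0.07670302898221103
((460.8932800292969, 201.3429718017578), 78.65179443359375)
top knob [0.45944314 0.19275025 0.07175087] 0.07949997930902605
((468.2489013671875, 190.92880249023438), 95.41902923583984)
scene knob [0.45877481 0.19691323 0.07167548] 0.08006203501354894
((464.0455627441406, 202.56143188476562), 98.9426498413086)
dp [-213.   567.   -23.8]
twist [-0.0005 -0.0034  0.2194]
[-0.36848197  0.47738719 -0.20546171  1.86929724  0.13114461  0.80445209
 -1.85071115]
```

step_arm(
  motion=[
    {"dp": [-21,57,-4],"twist": [0,0,0],"hand": 0.4},
    {"dp": [-42,114,-8],"twist": [0,0,0],"hand": 0.4},
    {"dp": [-63,171,-12],"twist": [0,0,0],"hand": 0.2},
    {"dp": [-84,228,-16],"twist": [0,0,0],"hand": 0.2},
    {"dp": [-106,284,-22],"twist": [0,0,0],"hand": 0.2},
  ],
)

```text
clock: 13.6
tool_pos: [0.4629, -0.103, 0.2961]
eef_rot: [0.984, 0.181, -0.002, -0.001]
contact_force: [0.5, -0.9, 0.2]
opening: 0.604
finger_force: 0.0
```

step_arm(
  motion=[
    {"dp": [-21,57,0],"twist": [0,0,0.05],"hand": 0.2},
    {"dp": [-42,114,0],"twist": [0,0,0.1],"hand": 0.2},
    {"dp": [-63,171,0],"twist": [0,0,0.15],"hand": 0.2},
    {"dp": [-84,228,0],"twist": [0,0,0.2],"hand": 0.2},
    {"dp": [-106,283,0],"twist": [0,0,0.219],"hand": 0.2},
  ],
)

```text
clock: 14.22
tool_pos: [0.4646, -0.4047, 0.2954]
eef_rot: [0.997, 0.071, -0.001, -0.001]
contact_force: [0.4, 0.1, 0.2]
opening: 0.601
finger_force: 0.0
```

step_arm(
  motion=[
    {"dp": [0,0,0],"twist": [0,0,0],"hand": 0.2},
    {"dp": [0,0,0],"twist": [0,0,0],"hand": 0.2},
  ],
)

```text
clock: 14.48
tool_pos: [0.465, -0.4021, 0.2958]
eef_rot: [0.997, 0.072, -0.001, -0.002]
contact_force: [0.2, -0.1, -0.2]
opening: 0.602
finger_force: 0.0
```

```bash
cat > sp.py <<'E'
from h import *
def spoon(c):
    d=snap(c); w=cloud(d); px=d["pixels"].astype(int); X,Y,z=np.moveaxis(w,-1,0)
    m=(px[...,0]-px[...,2]>30)&(abs(z-.008)<.012)&(Y<-.33)&(Y>-.5)&(X>.28)&(X<.75)
    n,l,st,_=cv2.connectedComponentsWithStats(m.astype(np.uint8),connectivity=8); m=l==1+np.argmax(st[1:,4]); q=w[m]
    h=q[q[:,0]<.55]; k=np.polyfit(h[:,0],h[:,1],1)
    print(c,len(q),"ang",np.degrees(np.arctan(k[0])),"x",q[:,0].min(),q[:,0].max(),"y@.468",np.polyval(k,.468),"top z",np.percentile(h[:,2],[50,90]).round(4)); return d
E
python3 - <<'E'
from sp import *
print(pose()[:3,3])
d=spoon("wrist"); save(d,"sp.png"); spoon("scene"); spoon("top")
go([.468,-.4028,.0],8.2); print(r.get_state()["q"],r.get_state()["opening"])
d=snap("top");w=cloud(d);X,Y,z=np.moveaxis(w,-1,0);m=(abs(z-.13)<.005)&(np.hypot(X-.48,Y+.125)<.1); print(cv2.minEnclosingCircle((w[m][:,:2]*1000).astype(np.float32)))
E
```

```text
[ 0.46500371 -0.40206808  0.29577064]
wrist 3708 ang 8.251156567736437 x 0.3015966504219175 0.6266722558475583 y@.468 -0.4017058665883257 top z [0.011  0.0124]
scene 488 ang 8.252332636890747 x 0.30923556712346406 0.6306258318820364 y@.468 -0.4034084098374462 top z [0.0103 0.0154]
top 472 ang 8.208328738707007 x 0.30865738008798027 0.6314596855847125 y@.468 -0.4029674080102279 top z [0.0096 0.0141]
dp [  1.9   2.3 297.3]
twist [-0.0017  0.0005  0.0036]
[ 0.70135979  0.60825119 -0.11565965  1.51884449  0.07637728  1.02046219
 -0.85789383] 0.5992038769006456
((459.60595703125, -175.9886474609375), 55.655982971191406)
```

step_arm(
  motion=[
    {"dp": [2,1,60],"twist": [0,0,0.003],"hand": 0.1},
    {"dp": [2,1,120],"twist": [0,0,0.003],"hand": 0.1},
    {"dp": [2,1,180],"twist": [0,0,0.003],"hand": 0.1},
    {"dp": [2,1,240],"twist": [0,0,0.003],"hand": 0.1},
    {"dp": [2,1,276],"twist": [0,0,0.003],"hand": 0.1},
  ],
)

```text
clock: 15.3
tool_pos: [0.4671, -0.402, 0.0192]
eef_rot: [0.997, 0.071, -0.001, -0.001]
contact_force: [0.1, -0.3, 0.9]
opening: 0.55
finger_force: 0.0
```

step_arm(
  motion=[
    {"dp": [0,0,5],"twist": [0,0,0],"hand": 0.1},
    {"dp": [0,0,10],"twist": [0,0,0],"hand": 0.1},
    {"dp": [0,0,14],"twist": [0,0,0],"hand": 0.1},
    {"dp": [0,0,14],"twist": [0,0,0],"hand": 0.1},
  ],
)

```text
clock: 15.8
tool_pos: [0.4682, -0.4045, 0.0089]
eef_rot: [0.998, 0.07, 0.001, 0.001]
contact_force: [0.4, -0.3, 0.2]
opening: 0.546
finger_force: 0.0
```

```bash
python3 - <<'E'
from h import *
s=r.get_state(); print(s["tool_pos"],s["contact_force"])
T=np.linalg.inv(pose())
for c in ("wrist","scene","top"):
    d=snap(c); w=cloud(d); t=(w@T[:3,:3].T+T[:3,3])*1000
    m=(abs(t[...,0])<14)&(abs(t[...,1])>20)&(abs(t[...,1])<50)&(t[...,2]>-40)&(d["pixels"].max(-1)<80); 
    print(c,np.percentile(t[m][:,2],[50,80,90,95,99]).round(1),m.sum())
    m=(abs(t[...,0])<70)&(abs(t[...,1])<15)&(d["pixels"][...,0].astype(int)-d["pixels"][...,2]>30)&(t[...,2]>-20)
    if m.any(): print(" spoon tool y",np.median(t[m][:,1]).round(1),"z",np.percentile(t[m][:,2],[5,50]).round(1))
E
```

```text
[ 0.46820915 -0.40446872  0.00888599] [ 0.43925625 -0.29331925  0.15410592]
wrist [-8.3  9.   9.3  9.6 10.1] 8020
 spoon tool y -2.0 z [-3.6 -2. ]
scene [ 4.8 10.3 11.4 12.4 13.8] 146
 spoon tool y -0.5 z [-6.7 -0.7]
top [ 8.2 11.2 12.9 14.  15. ] 107
 spoon tool y -1.5 z [-7.  -1.5]
```

step_arm(
  motion=[
    {"dp": [0,-1,3],"twist": [0,0,0],"hand": 0.1},
    {"dp": [0,-1,5],"twist": [0,0,0],"hand": 0.1},
    {"dp": [0,-1,6],"twist": [0,0,0],"hand": 0.1},
    {"dp": [0,-1,6],"twist": [0,0,0],"hand": 0.1},
  ],
)

```text
clock: 16.45
tool_pos: [0.4675, -0.403, 0.0017]
eef_rot: [0.998, 0.07, -0.0, -0.0]
contact_force: [0.1, -0.3, -0.6]
opening: 0.549
finger_force: 0.0
```

step_arm(
  motion=[
    {"dp": [0,0,1],"twist": [0,0,0],"hand": 0.1},
    {"dp": [0,0,1],"twist": [0,0,0],"hand": 0.1},
  ],
)

```text
clock: 16.7
tool_pos: [0.4675, -0.4031, 0.0008]
eef_rot: [0.998, 0.07, -0.0, 0.0]
contact_force: [-0.2, 0.5, 0.7]
opening: 0.547
finger_force: 0.0
```

step_arm(
  motion=[
    {"dp": [0,0,1],"twist": [0,0,0],"hand": 0.1},
    {"dp": [0,0,2],"twist": [0,0,0],"hand": 0.1},
    {"dp": [0,0,2],"twist": [0,0,0],"hand": 0.1},
  ],
)

```text
clock: 17.08
tool_pos: [0.4675, -0.403, -0.0013]
eef_rot: [0.998, 0.07, -0.0, -0.0]
contact_force: [0.2, -0.3, 0.4]
opening: 0.55
finger_force: 0.0
```

step_arm(
  motion=[
    {"dp": [0,0,0],"twist": [0,0,0],"hand": -0.9},
    {"dp": [0,0,0],"twist": [0,0,0],"hand": -0.9},
    {"dp": [0,0,0],"twist": [0,0,0],"hand": -0.9},
    {"dp": [0,0,0],"twist": [0,0,0],"hand": -0.9},
    {"dp": [0,0,0],"twist": [0,0,0],"hand": -0.9},
  ],
  force=20,
)

```text
clock: 17.7
tool_pos: [0.4675, -0.403, -0.0011]
eef_rot: [0.998, 0.07, -0.0, 0.0]
contact_force: [-0.4, 0.2, 0.5]
opening: 0.12
finger_force: 20.0
```

step_arm(
  motion=[
    {"dp": [0,0,0],"twist": [0,0,0],"hand": -0.9},
    {"dp": [0,0,0],"twist": [0,0,0],"hand": -0.9},
  ],
)

```text
clock: 17.95
tool_pos: [0.4676, -0.403, -0.0011]
eef_rot: [0.998, 0.07, 0.0, 0.0]
contact_force: [-0.3, 0.6, 0.9]
opening: 0.129
finger_force: 20.0
```

step_arm(
  motion=[
    {"dp": [0,0,-15],"twist": [0,0,0],"hand": -0.9},
    {"dp": [0,0,-60],"twist": [0,0,0],"hand": -0.9},
    {"dp": [0,0,-120],"twist": [0,0,0],"hand": -0.9},
    {"dp": [0,0,-180],"twist": [0,0,0],"hand": -0.9},
    {"dp": [0,0,-240],"twist": [0,0,0],"hand": -0.9},
  ],
)

```text
clock: 18.58
tool_pos: [0.4671, -0.4029, 0.2419]
eef_rot: [0.998, 0.07, 0.0, 0.0]
contact_force: [0.5, -0.0, -1.1]
opening: 0.129
finger_force: 20.0
```

step_arm(
  motion=[
    {"dp": [0,-10,-20],"twist": [0,0,0],"hand": -0.9},
    {"dp": [0,-30,-20],"twist": [0,0,-0.1],"hand": -0.9},
    {"dp": [0,-50,-20],"twist": [0,0,-0.25],"hand": -0.9},
    {"dp": [0,-70,-20],"twist": [0,0,-0.4],"hand": -0.9},
    {"dp": [0,-80,-20],"twist": [0,0,-0.5],"hand": -0.9},
  ],
)

```text
clock: 19.2
tool_pos: [0.4553, -0.3216, 0.2583]
eef_rot: [0.948, 0.318, -0.001, -0.001]
contact_force: [-1.2, 0.3, -1.8]
opening: 0.127
finger_force: 20.0
```

step_arm(
  motion=[
    {"dp": [0,0,0],"twist": [0,0,0],"hand": -0.9},
    {"dp": [0,0,0],"twist": [0,0,0],"hand": -0.9},
  ],
)

```text
clock: 19.45
tool_pos: [0.4559, -0.3242, 0.2586]
eef_rot: [0.949, 0.314, -0.0, -0.0]
contact_force: [0.4, -0.5, -0.4]
opening: 0.128
finger_force: 20.0
```

```bash
python3 - <<'E'
from h import *
s=r.get_state(); print(s["tool_pos"],s["opening"],s["contact_force"],s["q"][6])
T=np.linalg.inv(pose())
for c in ("wrist","scene","top"):
    d=snap(c); w=cloud(d); X,Y,z=np.moveaxis(w,-1,0); np.savez(f"pics/{c}5.npz",w=w,px=d["pixels"])
    if c=="wrist": save(d,"pan.png")
    rr=np.hypot(X-.4803,Y+.1247); m=(z>.118)&(z<.138)&(rr<.1)&(rr>.06); q=(w[m][:,:2]*1000).astype(np.float32)
    if len(q)>20:
        A=np.c_[2*q,np.ones(len(q))]; x=np.linalg.lstsq(A,(q**2).sum(1),rcond=None)[0]; print(c,"rim n",len(q),x[:2],np.sqrt(x[2]+x[0]**2+x[1]**2),"encl",cv2.minEnclosingCircle(q),"z",np.percentile(w[m][:,2],[50,95]))
    t=(w@T[:3,:3].T+T[:3,3])*1000; px=d["pixels"].astype(int)
    m=(px[...,0]-px[...,2]>30)&(abs(t[...,1])<25)&(abs(t[...,0])<190)&(abs(t[...,2])<30); k=t[m]
    if len(k)>20: h=k[k[:,0]<85]; print(" spoon",len(k),"x",k[:,0].min(),k[:,0].max(),"y fit",np.polyfit(h[:,0],h[:,1],1),"z fit",np.polyfit(h[:,0],h[:,2],1))
E
```

```text
[ 0.45591575 -0.32415197  0.25857648] 0.12750428027809405 [ 0.4410167  -0.53400607 -0.38666795] -0.5834938618763152
wrist rim n 2271 [ 479.9314292  -127.06307919] 75.4868739723015 encl ((470.575927734375, -137.480224609375), 77.17147064208984) z [0.12804112 0.13052412]
 spoon 12622 x -63.45384675017176 109.86292454323973 y fit [-0.0039712  -0.33198474] z fit [ 3.91005725e-03 -1.19837411e+01]
scene rim n 166 [ 479.63281722 -125.3174361 ] 76.62039067915421 encl ((474.507080078125, -123.60041046142578), 82.437744140625) z [0.12516598 0.13368505]
 spoon 298 x -160.96348716945462 157.05996764884802 y fit [-0.00389741  1.61549416] z fit [-5.61934775e-03 -1.25687025e+01]
top rim n 71 [ 478.55941674 -130.0797513 ] 73.77033169491561 encl ((466.2764892578125, -162.29835510253906), 65.93545532226562) z [0.12620998 0.13212038]
 spoon 244 x -160.9876857461413 100.25294361421052 y fit [-0.00884468 -0.22812037] z fit [ 4.25099155e-03 -1.10421244e+01]
```

View pics/pan.png

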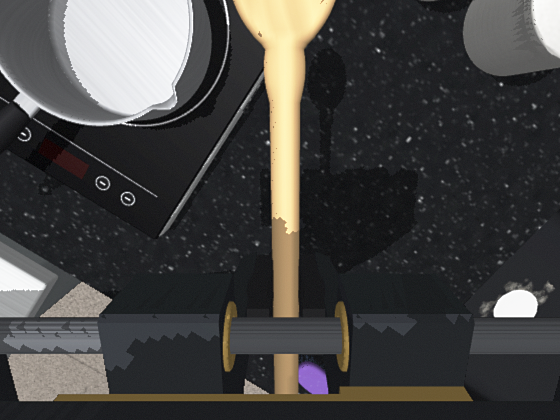

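Wrist view: the spoon is held straight along the tool, bowl at the top (285,20). The pan is open with its -y lip at (170,105), in line with the yaw found from the handle. I check the lip bearing and compute the move.

```bash
python3 - <<'E'
from h import *
C=np.array([.480,-.1255])
for c in ("wrist","scene","top"):
    f=np.load(f"pics/{c}5.npz"); w=f["w"]; X,Y,z=np.moveaxis(w,-1,0); rr=np.hypot(X-C[0],Y-C[1]); a=np.degrees(np.arctan2(Y-C[1],X-C[0]))
    for nm,lo,hi in(("b",-125,-80),("a",55,100)):
        m=(rr>.0805)&(rr<.09)&(z>.112)&(z<.138)&(a>lo)&(a<hi)
        if m.sum()>2: print(c,nm,m.sum(),"bearing",np.median(a[m]).round(1),w[m].mean(0).round(4))
go([.484,-.106,.258],78.2)
E
```

```text
wrist b 78 bearing -101.8 [ 0.4634 -0.206   0.1216]
scene b 3 bearing -97.5 [ 0.4581 -0.202   0.1263]
top b 4 bearing -99.5 [ 0.4665 -0.2069  0.1217]
dp [ 152.6 -158.6    0.6]
twist [-1.000e-04  4.000e-04 -7.256e-01]
```

step_arm(
  motion=[
    {"dp": [30,-32,0],"twist": [0,0,-0.14],"hand": -0.9},
    {"dp": [61,-64,0],"twist": [0,0,-0.29],"hand": -0.9},
    {"dp": [92,-95,0],"twist": [0,0,-0.44],"hand": -0.9},
    {"dp": [123,-127,0],"twist": [0,0,-0.59],"hand": -0.9},
    {"dp": [153,-159,0],"twist": [0,0,-0.7256],"hand": -0.9},
  ],
)

```text
clock: 20.23
tool_pos: [0.4842, -0.1039, 0.2589]
eef_rot: [0.775, 0.633, 0.0, 0.0]
contact_force: [0.8, -0.3, -0.4]
opening: 0.128
finger_force: 20.0
```

step_arm(
  motion=[
    {"dp": [0,0,20],"twist": [0,0,0],"hand": -0.9},
    {"dp": [0,0,50],"twist": [0,0,0],"hand": -0.9},
    {"dp": [0,0,70],"twist": [0,0,0],"hand": -0.9},
    {"dp": [0,0,70],"twist": [0,0,0],"hand": -0.9},
  ],
)

```text
clock: 20.72
tool_pos: [0.4831, -0.1051, 0.1877]
eef_rot: [0.776, 0.631, -0.001, -0.001]
contact_force: [-0.5, 0.1, -0.4]
opening: 0.125
finger_force: 20.0
```

```bash
python3 - <<'E'
from h import *
s=r.get_state(); print(s["tool_pos"],s["opening"],s["contact_force"])
T=np.linalg.inv(pose()); C=np.array([.480,-.1255])
for c in ("wrist","scene","top"):
    d=snap(c); w=cloud(d); X,Y,z=np.moveaxis(w,-1,0); t=(w@T[:3,:3].T+T[:3,3])*1000; px=d["pixels"].astype(int)
    if c=="wrist": save(d,"over.png")
    m=(px[...,0]-px[...,2]>30)&(abs(t[...,1])<25)&(abs(t[...,0])<190)&(abs(t[...,2])<30); k=t[m]
    if len(k)>20: h=k[k[:,0]<85]; print(c," spoon",len(k),"x",k[:,0].min(),k[:,0].max(),"y fit",np.polyfit(h[:,0],h[:,1],1).round(3),"z fit",np.polyfit(h[:,0],h[:,2],1).round(3))
    rr=np.hypot(X-C[0],Y-C[1]); a=np.degrees(np.arctan2(Y-C[1],X-C[0]))
    m=(z>.122)&(z<.136)&(rr<.1)&(rr>.06); q=(w[m][:,:2]*1000).astype(np.float32); A=np.c_[2*q,np.ones(len(q))]; x=np.linalg.lstsq(A,(q**2).sum(1),rcond=None)[0]; print(" rim",len(q),x[:2],np.sqrt(x[2]+x[0]**2+x[1]**2))
    for nm,lo,hi in(("b",-125,-80),("a",55,100)):
        m=(rr>.0805)&(rr<.09)&(z>.112)&(z<.138)&(a>lo)&(a<hi)
        if m.sum()>2: print(" lip",nm,m.sum(),np.median(a[m]).round(1),w[m].mean(0).round(4))
go([.484,-.106,.122],78.2)
E
```

```text
[ 0.48308017 -0.10510944  0.18774189] 0.12494391079792536 [-0.47963338  0.09657518 -0.42242878]
wrist  spoon 12669 x -63.35335674024346 110.29017997148823 y fit [-0.004 -1.015] z fit [ 4.0000e-03 -1.2021e+01]
 rim 3176 [ 480.27131595 -124.11037892] 76.16041874318634
 lip a 27 72.9 [ 0.5042 -0.0474  0.125 ]
scene  spoon 150 x -162.80110438762767 147.86393795593986 y fit [-0.01  -1.054] z fit [ 2.0000e-03 -1.3062e+01]
 rim 187 [ 480.00655864 -125.20808966] 76.83126677922148
 lip b 6 -102.3 [ 0.4591 -0.2038  0.1245]
 lip a 11 80.6 [ 0.4977 -0.0467  0.1202]
top  spoon 151 x -160.96228590541912 -21.882641325774397 y fit [-0.004 -0.421] z fit [-9.0000e-03 -1.3972e+01]
 rim 124 [ 479.81488598 -126.39995931] 76.74353786041047
 lip b 4 -101.4 [ 0.4635 -0.2063  0.1211]
dp [-1.1 -0.5 67.6]
twist [ 0.0016 -0.0001  0.001 ]
```

View pics/over.png

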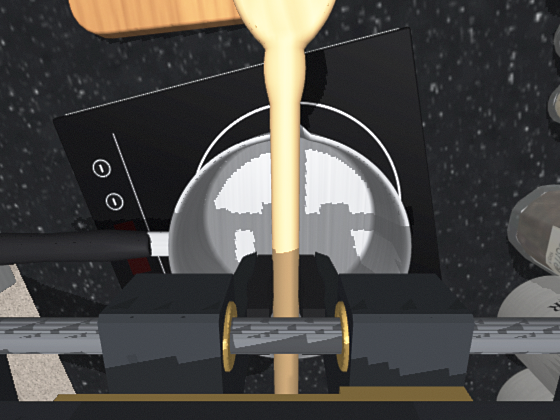

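Wrist view: the spoon is over the pan with lip a just behind it near (303,130). I check the lateral offset of that lip from the spoon line before lowering.

```bash
python3 - <<'E'
from h import *
T=np.linalg.inv(pose()); C=np.array([.480,-.1253])
d=snap("wrist"); w=cloud(d); X,Y,z=np.moveaxis(w,-1,0); t=(w@T[:3,:3].T+T[:3,3])*1000
print(d["cx"],d["fx"])
for v in range(120,152,3): print(v,[(u,*t[v,u].round(0).astype(int).tolist()) for u in range(244,340,5) if t[v,u,2]<100])
c=(T[:3,:3]@np.r_[C,.12]+T[:3,3])*1000; print("pan centre in tool",c)
a=np.radians(78.2)
for s in(1,-1): p=np.r_[C+s*.079*np.array([np.cos(a),np.sin(a)]),.127]; print((T[:3,:3]@p+T[:3,3])*1000)
E
```

```text
285.4690075787609 345.73189237887925
120 [(274, 68, -5, -12), (279, 68, -3, -12), (284, 68, -1, -12), (289, 68, 0, -13), (294, 68, 2, -11), (299, 68, 4, -9)]
123 [(274, 67, -5, -11), (279, 67, -3, -13), (284, 67, -1, -13), (289, 67, 0, -12), (294, 67, 2, -12), (299, 67, 4, -9)]
126 [(274, 66, -5, -12), (279, 66, -3, -12), (284, 66, -1, -13), (289, 66, 0, -12), (294, 66, 2, -12), (299, 65, 4, -8)]
129 [(274, 64, -5, -12), (279, 65, -3, -13), (284, 65, -1, -14), (289, 65, 0, -13), (294, 64, 2, -11), (299, 64, 4, -9)]
132 [(269, 59, -11, 62), (274, 63, -5, -10), (279, 63, -3, -12), (284, 63, -1, -13), (289, 63, 0, -12), (294, 63, 2, -13), (299, 63, 4, -9), (304, 59, 10, 62)]
135 [(264, 57, -14, 60), (269, 57, -11, 63), (274, 62, -5, -12), (279, 62, -3, -13), (284, 62, -1, -14), (289, 62, 0, -13), (294, 62, 2, -12), (299, 62, 5, -7), (304, 57, 10, 62)]
138 [(254, 56, -20, 61), (259, 56, -17, 58), (264, 56, -14, 59), (269, 55, -11, 66), (274, 61, -5, -11), (279, 61, -3, -11), (284, 61, -1, -13), (289, 61, 0, -12), (294, 61, 2, -12), (299, 61, 5, -8), (304, 56, 10, 62), (309, 56, 13, 61), 
[... 348 characters left out ...]
 59)]
144 [(244, 52, -26, 60), (249, 52, -23, 60), (274, 59, -5, -11), (279, 59, -3, -13), (284, 59, -1, -13), (289, 59, 0, -13), (294, 59, 2, -13), (299, 58, 5, -9), (324, 52, 22, 61), (329, 52, 25, 59), (334, 52, 28, 58)]
147 [(244, 50, -26, 66), (274, 57, -5, -11), (279, 58, -3, -13), (284, 58, -1, -13), (289, 58, 0, -12), (294, 58, 2, -11), (299, 57, 5, -9), (329, 50, 26, 65), (334, 50, 28, 62), (339, 50, 31, 60)]
150 [(274, 56, -5, -11), (279, 56, -3, -12), (284, 57, -1, -13), (289, 56, 0, -12), (294, 56, 2, -12), (299, 56, 5, -8), (339, 49, 31, 61)]
pan centre in tool [-20.77110015  -0.49013419  69.57181274]
[58.22951649 -0.39668372 62.57939993]
[-99.77039706  -0.56126754  62.5642434 ]
```

Lip and spoon agree to within a millimetre. Lowering.

step_arm(
  motion=[
    {"dp": [-1,0,20],"twist": [0,0,0],"hand": -0.9},
    {"dp": [-1,0,40],"twist": [0,0,0],"hand": -0.9},
    {"dp": [-1,0,55],"twist": [0,0,0],"hand": -0.9},
    {"dp": [-1,0,62],"twist": [0,0,0],"hand": -0.9},
    {"dp": [-1,0,62],"twist": [0,0,0],"hand": -0.9},
  ],
)

```text
clock: 21.55
tool_pos: [0.4839, -0.1059, 0.1271]
eef_rot: [0.776, 0.631, 0.0, 0.0]
contact_force: [-0.2, -0.3, 0.5]
opening: 0.127
finger_force: 20.0
```

step_arm(
  motion=[
    {"dp": [0,0,1],"twist": [0,0,0],"hand": -0.9},
    {"dp": [0,0,2],"twist": [0,0,0],"hand": -0.9},
    {"dp": [0,0,2],"twist": [0,0,0],"hand": -0.9},
  ],
)

```text
clock: 21.92
tool_pos: [0.4838, -0.106, 0.125]
eef_rot: [0.776, 0.631, 0.0, 0.0]
contact_force: [0.2, 1.1, -1.0]
opening: 0.127
finger_force: 20.0
```

step_arm(
  motion=[
    {"dp": [0,0,1],"twist": [0,0,0],"hand": -0.9},
    {"dp": [0,0,2],"twist": [0,0,0],"hand": -0.9},
    {"dp": [0,0,3],"twist": [0,0,0],"hand": -0.9},
    {"dp": [0,0,3],"twist": [0,0,0],"hand": -0.9},
  ],
)

```text
clock: 22.42
tool_pos: [0.4836, -0.1059, 0.1217]
eef_rot: [0.776, 0.631, -0.0, -0.0]
contact_force: [-0.0, 0.1, -0.4]
opening: 0.126
finger_force: 20.0
```

step_arm(
  motion=[
    {"dp": [0,0,1],"twist": [0,0,0],"hand": -0.9},
    {"dp": [0,0,1],"twist": [0,0,0],"hand": -0.9},
  ],
)

```text
clock: 22.68
tool_pos: [0.4837, -0.1059, 0.1208]
eef_rot: [0.776, 0.631, 0.0, 0.0]
contact_force: [0.2, -0.3, -1.0]
opening: 0.127
finger_force: 20.0
```

step_arm(
  motion=[
    {"dp": [0,0,1],"twist": [0,0,0],"hand": -0.9},
    {"dp": [0,0,1],"twist": [0,0,0],"hand": -0.9},
    {"dp": [0,0,1],"twist": [0,0,0],"hand": -0.9},
  ],
)

```text
clock: 23.05
tool_pos: [0.4842, -0.106, 0.12]
eef_rot: [0.776, 0.631, 0.0, 0.0]
contact_force: [1.8, -0.7, 0.9]
opening: 0.127
finger_force: 20.0
```

step_arm(
  motion=[
    {"dp": [0,0,0],"twist": [0,0,0],"hand": -0.65},
    {"dp": [0,0,0],"twist": [0,0,0],"hand": -0.5},
    {"dp": [0,0,0],"twist": [0,0,0],"hand": -0.3},
    {"dp": [0,0,0],"twist": [0,0,0],"hand": -0.2},
    {"dp": [0,0,0],"twist": [0,0,0],"hand": -0.2},
  ],
)

```text
clock: 23.68
tool_pos: [0.4836, -0.1059, 0.1198]
eef_rot: [0.776, 0.631, -0.0, 0.0]
contact_force: [-0.1, -0.1, 0.2]
opening: 0.399
finger_force: 0.0
```

step_arm(
  motion=[
    {"dp": [0,0,-10],"twist": [0,0,0],"hand": -0.2},
    {"dp": [0,0,-35],"twist": [0,0,0],"hand": -0.2},
    {"dp": [0,0,-90],"twist": [0,0,0],"hand": -0.2},
    {"dp": [0,0,-150],"twist": [0,0,0],"hand": -0.2},
    {"dp": [0,0,-200],"twist": [0,0,0],"hand": -0.2},
  ],
)

```text
clock: 24.3
tool_pos: [0.4836, -0.1057, 0.3228]
eef_rot: [0.775, 0.631, 0.001, 0.001]
contact_force: [1.2, -1.6, -0.0]
opening: 0.4
finger_force: 0.0
```

step_arm(
  motion=[
    {"dp": [-60,0,-20],"twist": [0,0,0],"hand": -0.2},
    {"dp": [-80,0,-30],"twist": [0,0,0],"hand": -0.2},
    {"dp": [-80,0,-30],"twist": [0,0,0],"hand": -0.2},
  ],
)

```text
clock: 24.68
tool_pos: [0.4671, -0.1858, 0.3508]
eef_rot: [0.777, 0.63, 0.0, 0.001]
contact_force: [0.9, 0.2, -0.6]
opening: 0.394
finger_force: 0.0
```

```bash
python3 - <<'E'
from h import *
s=r.get_state(); print(s["tool_pos"],s["opening"],s["contact_force"])
C=np.array([.480,-.1253]); a=np.radians(78.2); e=np.array([np.cos(a),np.sin(a)]); n=np.array([e[1],-e[0]])
for c in ("wrist","scene","top"):
    d=snap(c); w=cloud(d); X,Y,z=np.moveaxis(w,-1,0); px=d["pixels"].astype(int)
    if c=="wrist": save(d,"end.png")
    p=w[...,:2]-C; S=p@e*1000; N=p@n*1000
    m=(px[...,0]-px[...,2]>30)&(abs(N)<30)&(abs(S)<200)&(z>.09)&(z<.15); h=m&(S<105)
    print(c,"S",S[m].min().round(1),S[m].max().round(1),"N fit",np.polyfit(S[h],N[h],1).round(3),"top z fit",np.polyfit(S[h],w[h][:,2]*1000,1).round(3))
    rr=np.hypot(X-C[0],Y-C[1]); m=(z>.122)&(z<.136)&(rr<.1)&(rr>.06)&~m; q=(w[m][:,:2]*1000).astype(np.float32); A=np.c_[2*q,np.ones(len(q))]; x=np.linalg.lstsq(A,(q**2).sum(1),rcond=None)[0]; print(" rim",len(q),x[:2],np.sqrt(x[2]+x[0]**2+x[1]**2))
    find(c,d,"tumbler",1); find(c,d,"mug",1)
E
```

```text
[ 0.4671131  -0.18580695  0.35083215] 0.39436610237957415 [ 0.91371612  0.16691281 -0.57045073]
wrist S -140.2 110.3 N fit [-0.003 -0.096] top z fit [  0.    131.723]
 rim 2409 [ 480.22494238 -124.47644597] 76.22845397513393
scene S -142.0 181.0 N fit [0.001 0.127] top z fit [-1.10000e-02  1.30517e+02]
 rim 199 [ 479.94328165 -125.51716445] 76.69662537315807
scene tumbler 0.76 [0.4565 0.4192 0.0631] px 225 158
scene mug 0.75 [0.5994 0.4353 0.0639] px 256 147
top S -141.2 52.9 N fit [-0.003 -0.649] top z fit [-4.00000e-03  1.30714e+02]
 rim 105 [ 479.09887374 -126.35914712] 76.41371073178587
top tumbler 0.89 [0.4671 0.441  0.0498] px 166 196
top mug 0.68 [0.605  0.449  0.0552] px 183 167
```

View pics/end.png

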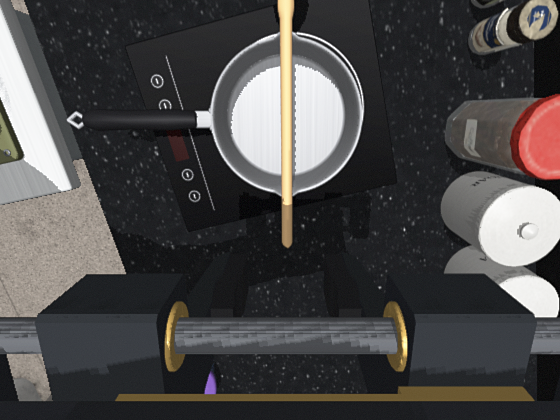

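The final view shows the spoon lying through both lips, at (288,35) and (288,192), level within depth noise. The pan hasn't moved, and the tumbler and mug are where they started. Handing in.

```bash
python3 -c "
from plant import r
print(r.finish_job())"
```

```text
the job is handed in; nothing more can be done
None
```

The lid is right way up in the middle of the board and the spoon lies level in both pouring lips. The pan is still in place, the tumbler and mug are untouched, and I handed in at about 25 s; my first grip closed on top of the knob, which left the lid unmoved.

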